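# Close the milk measuring cell and set its clamp screw

## Task

The steel cover plate of the measuring cell is propped up at one end: press that end down until the plate lies level and fully home in its pocket. Then turn the clamp screw clockwise until it seats, back it off a quarter turn, and finish there with the gripper still holding the screw's wings. Leave the two sample pots and the bottle standing where they are.

Things in the scene. Friction and masses are not known exactly. Their poses are not given: they have to be found in the camera images.
- block: Measuring-cell block, aluminium, fixed: slab 170 (x) x 136 (y) x 26 mm high. Origin: centre of its underside, on the bench; x along its length, z up. On top, a 5 mm rim encloses a pocket 134 x 94 mm, floor 26 mm above the bench. A steel bridge (18 mm wide along x, 135 mm along y, top 50 mm above the bench) crosses the pocket at x = -49 mm and carries the clamp screw.
- lift_pin (a joint): How far the stiff white lift pin has sunk (m): 0 = 11 mm up out of the pocket floor, 0.0115 = fully down. It stands under the plate at x = +52 mm, y = 0 of the block, has no spring, sinks when pushed with about 7 N and stays down.
- plate: Loose steel cover plate 130 (x) x 90 (y) x 6 mm, 0.5 kg, in the pocket (2 mm play) and under the bridge. Origin: centre of its underside; x as the block's, z out of its top. The lift pin props up its +x end (tilt about 0.1 rad); 8 to 20 N on its top above the pin (x = +52 mm, y = 0) sends it down. Home, it is level, its top 32 mm above the bench.
- screw (a joint): Clamp screw, how far it is backed off: 0 = seated (a firm stop, turning clockwise from above), growing counter-clockwise from above, up to 3.4 rad. It starts 0.7 to 2.2 rad backed off, turns with about 0.1 N m, stays where it is left and does not rise or sink as it turns.
- screw_grip (a point): Point on the clamp screw's vertical axis at the height to grip: 80 mm above the bench, at x = -49 mm, y = 0 of the block. The head is an upright flat black wing with two round ears, 56 mm long (x of this point), 9 mm thick (y), 66 to 90 mm above the bench, on a thin neck; it turns with the screw. With the screw seated the wing lies along the block's x.
- pot0: Closed sample pot, 42 mm across, 50 mm high, standing on the bench beside the block; origin at the centre of its foot. Leave alone.
- pot1: A second sample pot, the same as the first. Leave alone.
- bottle: White bottle, 60 mm across, 90 mm high, standing on the bench on the block's other side; origin at the centre of its foot. Leave alone.
There are look-alikes about, which are no part of the job. Several things have the shape of the block; the one meant has the colours described above.

How it is judged:
By the outcome, as a careful person would: the job done as asked, in the order asked, and still so for the second after the job is handed in, while the arm keeps its last pose, push and grip.
It also fails if it takes over 51 s, if anything falls off the work surface, if the arm or the gripper's body presses on something with over 40 N, if the wrist force passes 120 N, or if a joint passes its speed limit or range.

## Robot

A 6-joint arm with a two-finger parallel gripper is mounted at the origin on the work surface. World frame = base frame: x ahead of the robot, y to its left, z up, the work surface at z = 0. Lengths are in m, angles in degrees, forces in N, time in s.
With the tool pointing down it reaches from about 0.3 to 0.75 m from the base axis. Payload 8.5 kg.
Tool frame: the origin (TCP) lies on the centre line of the jaws, within the pads' length; the fingertips stand 19 mm ahead of it and the grasp point (between the pads) is the TCP (env.tcp_to_tips is the z of the fingertips in the tool frame, in m); z points along the fingers, y is the line along which they close (so a half turn about z gives the same grasp; the last joint's range is limited). The gripper opens to 85 mm and grips with 20 to 120 N. Pads are 22 mm wide; open, the fingers measure 114 mm over their backs; the gripper's body (76 mm by 85 mm) begins 54 mm behind the grasp point. The pads swing forward as they close: fully open they stand 13 mm farther back than shut.
Start: joints at [60.143, 21.807, 74.336, -0, 83.858, -12.336], TCP at [0.166, 0.524, 0.25] pointing down, gripper open.
Joint ranges: [-178.18, 178.18], [-50.72, 133.34], [12.68, 142.11], [-81.47, 261.47], [9.98, 163.14], [-165.26, 165.26]. Speed limits (degrees/s): [136.94, 136.94, 180, 180, 180, 180].

## Interface

Orientations are given as a 3x3 rotation matrix whose columns are the frame's x, y, z axes.
In Python, from rig import env gives the robot as it stands.
- The arm moves only by the tool servo_tool, never from a script. Its argument "steps" is a list of rows, each an object of numbers: "tx", "ty", "tz": the shift along the world's x, y, z in cm; "yaw": the turn about the world's z in degrees; "claw": the finger opening in cm, from 0 to 8.54. In form: [{"tx": .., "ty": .., "tz": .., "yaw": .., "claw": ..}, ...]. A call has 1 to 20 rows; each row shifts and turns the commanded pose from where the row before left it; what a row does not reach is not made up. A row lasts 1/10 s, in which the tool goes at most 50 mm and 8.59 degrees, less where a joint would pass 70% of its speed; a pose out of reach is approached as far as the arm can. A call with a gripper value outside its range is refused whole. The fingers move at their own pace and stop on an object; "newtons" is the grip in N (left out, the last holds). Time passes only in rows, so rows that do not move let the fingers close. It gives the time, the measured TCP pose, the force, the opening and the grip force at its end, in the units of the state.
- env.observe(): the state, without advancing time (a new reading comes with each control period).
- env.get_image(name): name is "scene" or "top" or "wrist"; returns (picture, depth): 384x512x3 uint8, red, green, blue; 384x512 float32, m along the optical axis (not along the pixel's ray), 0 where there is no reading.
- env.camera_model(name): a dict with "fovy" (degrees; the focal length in pixels is half the picture's height over the tangent of half this angle, whatever the lens; pixels are square), "cx", "cy" (the principal point, pixels), "T" (4x4, takes a point from camera to world coordinates). Camera axes: x right, y down, z forward; pixel columns grow to the right and rows downward; lengths in m; the calibration is good to about 2 mm. A picture is of the moment at which its call begins: read the wrist's pose just before it. camera_model takes no time and is no camera call; for the wrist camera it gives the pose at the moment of the call.
- env.close_job(): hands the job in; it is judged then, once.
The state is a dict: "time_s": time; "q": joint angles; "qvel": joint speeds; "joint_efforts": joint torques, N m; "position": TCP position; "tool_rot": TCP orientation; "ft_force": force on the tool from outside, world axes, zero at the start; "wrist_torque": the same for the moment, N m; "grip_width": finger opening in m; "gripper_force": force on a finger pad.
Only numpy, scipy, OpenCV 4.12 (cv2) and the standard library are available. Lean on these libraries where they do the work, as an engineer would, in place of code of your own. Each camera call takes 0.05 s, during which the arm holds its last target. There are 200 camera calls.

## Working session

There is one attempt and no reset: what is moved stays moved. The work goes in short steps, Python scripts to look and compute and a tool call to move; the robot and the scene stay as the last step left them, time stands still between calls to the robot, and variables do not carry over. Pictures are saved under pics/ and viewed, at most 10 in all, crops included, and the job is handed in when it is done.

Besides the shell and the picture viewer there is one more tool, called after ">>>" by a JSON object that holds its "api" and its "payload". servo_tool: Moves the arm, as the interface text tells. Its arguments: {"type":"object","properties":{"steps":{"type":"array"},"newtons":{"type":"number"}},"required":["steps"]}

```bash
mkdir -p pics
cat > h.py <<'E'
import numpy as np, cv2
from rig import env
def cam(n):
    m=env.camera_model(n); im,d=env.get_image(n); return m,im,d
def f(m): return 192/np.tan(np.radians(m["fovy"])/2)
def plane(m,u,v,z):
    T=np.array(m["T"]); r=T[:3,:3]@np.array([(u-m["cx"])/f(m),(v-m["cy"])/f(m),1]); o=T[:3,3]
    return o+r*(z-o[2])/r[2]
def cloud(m,d):
    v,u=np.mgrid[:384,:512]; P=np.stack([(u-m["cx"])/f(m)*d,(v-m["cy"])/f(m)*d,d],-1)
    T=np.array(m["T"]); W=P@T[:3,:3].T+T[:3,3]; W[d<=0]=np.nan; return W
E
python3 - <<'E'
from h import *
m,im,d=cam("top"); m2,im2,d2=cam("scene")
np.savez("t.npz",im=im,d=d)
cv2.imwrite("pics/a.png",cv2.resize(np.hstack([im,im2])[:,:,::-1],(800,300),interpolation=cv2.INTER_AREA))
cv2.imwrite("pics/top.png",cv2.resize(im[:,:,::-1],(800,600),interpolation=cv2.INTER_CUBIC))
print(m,(d>0).mean())
E
```

```text
{'fovy': 44.40746331322735, 'cx': 255.00935999259895, 'cy': 182.58630500262166, 'T': array([[-0.00752406, -0.98025145,  0.19761195,  0.4046097 ],
       [-0.99994701,  0.00876397,  0.00540067, -0.1022739 ],
       [-0.00702588, -0.19756084, -0.98026545,  1.18163465],
       [ 0.        ,  0.        ,  0.        ,  1.        ]])} 0.9961140950520834
```

View pics/top.png

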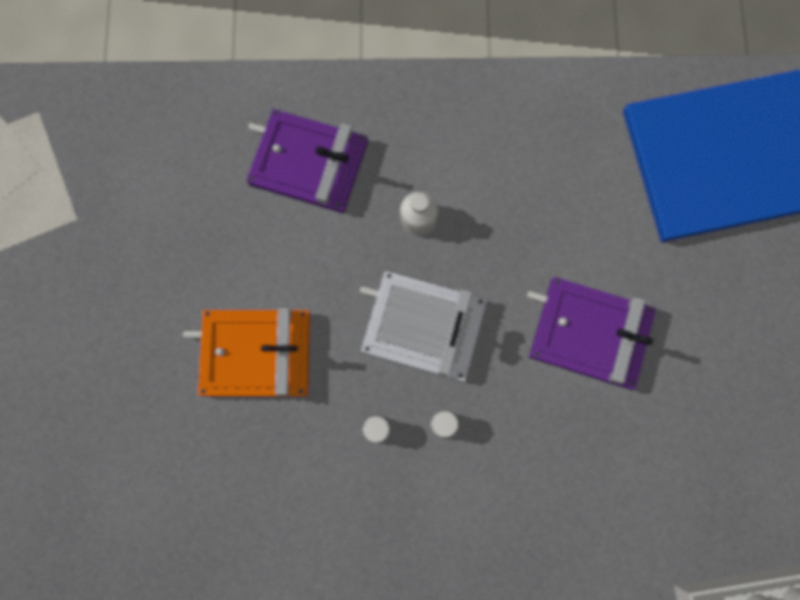

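View pics/a.png

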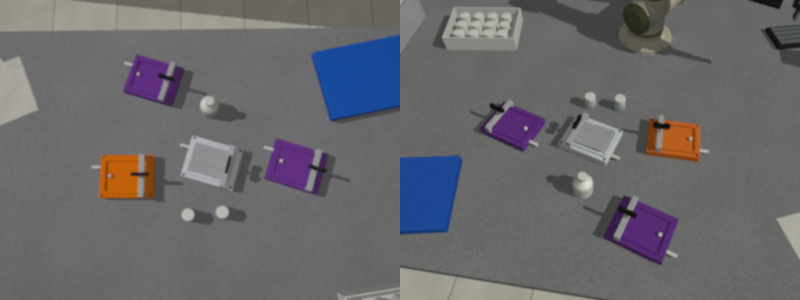

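The target is the grey block at about (423,327) in the top view, with the bridge to its right and a tilted plate. The wing is at (456,328), the pots at (376,430) and (445,425), and the bottle at (419,212).

```bash
cat > meas.py <<'E'
from h import *
def top(im,d,m):
    W=cloud(m,d); hsv=cv2.cvtColor(im,cv2.COLOR_RGB2HSV)
    roi=np.zeros((384,512),bool); roi[165:250,222:320]=1
    z=W[...,2]
    mk=(roi&(z>.018)&(z<.036)|roi&(z>.018)&(z<.06)).astype(np.uint8)
    mk=cv2.morphologyEx(mk,cv2.MORPH_OPEN,np.ones((9,9)))
    P=W[mk>0][:,:2]; 
    # use true ray xy; keep bulk
    r=cv2.minAreaRect((P*1000).astype(np.float32)); print("rect",r)
    wk=roi&(im.max(2)<45)&(z>.06)
    Q=W[wk]; print("wing n",len(Q),np.nanmean(Q,0),np.nanmax(Q[:,2]))
    rw=cv2.minAreaRect((Q[:,:2]*1000).astype(np.float32)); print("wing",rw)
    wv,wu=np.nonzero(wk); c=plane(m,wu.mean(),wv.mean(),.088); print("wing ray",c)
    return W
if __name__=="__main__":
    t=np.load("t.npz"); m=env.camera_model("top"); W=top(t["im"],t["d"],m)
    for n,(u,v) in dict(pot0=(376,430),pot1=(445,425),bottle=(419,203)).items(): print(n,W[int(v*.64),int(u*.64)])
    # corners from picture, rim top 31mm
    for c in [(388,273),(483,297),(466,380),(363,350)]: print(plane(m,c[0]*.64,c[1]*.64,.028))
    for y,x in [(329,388),(329,400),(329,420),(329,440),(310,400),(345,400)]: print(W[int(y*.64),int(x*.64)].round(4))
    print(env.observe()["tool_rot"], env.observe()["time_s"])
E
python3 meas.py
```

```text
rect ((573.9806518554688, -136.2887420654297), (170.46499633789062, 136.11724853515625), 73.43108367919922)
wing n 3 [ 0.55153333 -0.17981505  0.0894501 ] 0.08981637539916765
wing ((551.559326171875, -179.80996704101562), (0.03624190390110016, 4.84444522857666), 87.89834594726562)
wing ray [ 0.55172702 -0.17991798  0.088     ]
pot0 [ 0.41046481 -0.05892555  0.05001816]
pot1 [ 0.41665709 -0.16302635  0.04782892]
bottle [ 0.75606891 -0.12867008  0.09230502]
[ 0.6574668  -0.07927574  0.028     ]
[ 0.616918   -0.23060592  0.028     ]
[ 0.48555001 -0.20013439  0.028     ]
[ 0.53378587 -0.03934232  0.028     ]
[ 0.566  -0.0784  0.043 ]
[ 0.5662 -0.0979  0.0404]
[ 0.5656 -0.1272  0.0431]
[ 0.5664 -0.1593  0.0358]
[ 0.5948 -0.0982  0.0472]
[ 0.5417 -0.0977  0.0403]
[[-9.53594245e-01  3.01094045e-01 -6.26405296e-04]
 [ 3.01094573e-01  9.53593673e-01 -1.07880180e-03]
 [ 2.72515331e-04 -1.21734642e-03 -9.99999222e-01]] 0.1
```

>>> {"api": "servo_tool", "payload": {"steps": [{"tx": 2.35,"ty": -3.39},{"tx": 2.35,"ty": -3.39},{"tx": 2.35,"ty": -3.39},{"tx": 2.35,"ty": -3.39},{"tx": 2.35,"ty": -3.39},{"tx": 2.35,"ty": -3.39},{"tx": 2.35,"ty": -3.39},{"tx": 2.35,"ty": -3.39},{"tx": 2.35,"ty": -3.39},{"tx": 2.35,"ty": -3.39},{"tx": 2.35,"ty": -3.39},{"tx": 2.35,"ty": -3.39},{"tx": 2.35,"ty": -3.39},{"tx": 2.35,"ty": -3.39},{"tx": 2.35,"ty": -3.39},{"tx": 2.35,"ty": -3.39},{"tx": 2.35,"ty": -3.39},{"tx": 2.35,"ty": -3.39}]}}

```text
invalid input at $.steps[0]: expected keys tx, ty, tz, yaw, claw
```

Run:
```python
from h import *
m,im,d=cam("wrist"); np.savez("w.npz",im=im,d=d)
cv2.imwrite("pics/w.png",im[:,:,::-1])
W=cloud(m,d); z=W[...,2]
near=(np.hypot(W[...,0]-.56,W[...,1]+.1833)<.04)
wk=near&(z>.07)&(z<.1); Q=W[wk]
print(len(Q), Q.mean(0) if len(Q) else 0, cv2.minAreaRect((Q[:,:2]*1000).astype(np.float32)) if len(Q) else 0)
c=(near&(z>.084)); Q=W[c&wk]; print(Q.mean(0), cv2.fitLine((Q[:,:2]*1000).astype(np.float32),cv2.DIST_L2,0,.01,.01).ravel())
p=(np.hypot(W[...,0]-.5888,W[...,1]+.0865)<.008); print("plate at pin",np.nanmean(W[p],0))
s=env.observe(); print(s["position"],s["q"],s["tool_rot"][:,1],s["ft_force"],s["time_s"])
```

```text
0 0 0<stdin>:8: RuntimeWarning: Mean of empty slice.
  ret = um.true_divide(
Traceback (most recent call last):
cv2.error: OpenCV(4.12.0) /io/opencv/modules/imgproc/src/linefit.cpp:50: error: (-215:Assertion failed) count > 0 in function 'fitLine2D_wods'
```

View pics/w.png

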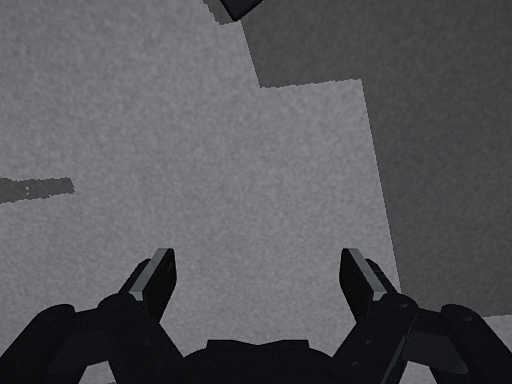

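The picture shows only bench and the open fingers, because the arm hadn't moved: every row needs all five keys.

>>> {"api": "servo_tool", "payload": {"steps": [{"tx": 2.35,"ty": -3.39,"tz": 0,"yaw": 0,"claw": 8.5},{"tx": 2.35,"ty": -3.39,"tz": 0,"yaw": 0,"claw": 8.5},{"tx": 2.35,"ty": -3.39,"tz": 0,"yaw": 0,"claw": 8.5},{"tx": 2.35,"ty": -3.39,"tz": 0,"yaw": 0,"claw": 8.5},{"tx": 2.35,"ty": -3.39,"tz": 0,"yaw": 0,"claw": 8.5},{"tx": 2.35,"ty": -3.39,"tz": 0,"yaw": 0,"claw": 8.5},{"tx": 2.35,"ty": -3.39,"tz": 0,"yaw": 0,"claw": 8.5},{"tx": 2.35,"ty": -3.39,"tz": 0,"yaw": 0,"claw": 8.5},{"tx": 2.35,"ty": -3.39,"tz": 0,"yaw": 0,"claw": 8.5},{"tx": 2.35,"ty": -3.39,"tz": 0,"yaw": 0,"claw": 8.5},{"tx": 2.35,"ty": -3.39,"tz": 0,"yaw": 0,"claw": 8.5},{"tx": 2.35,"ty": -3.39,"tz": 0,"yaw": 0,"claw": 8.5},{"tx": 2.35,"ty": -3.39,"tz": 0,"yaw": 0,"claw": 8.5},{"tx": 2.35,"ty": -3.39,"tz": 0,"yaw": 0,"claw": 8.5},{"tx": 2.35,"ty": -3.39,"tz": 0,"yaw": 0,"claw": 8.5},{"tx": 2.35,"ty": -3.39,"tz": 0,"yaw": 0,"claw": 8.5},{"tx": 2.35,"ty": -3.39,"tz": 0,"yaw": 0,"claw": 8.5},{"tx": 2.35,"ty": -3.39,"tz": 0,"yaw": 0,"claw": 8.5},{"tx": 0,"ty": 0,"tz": 0,"yaw": 0,"claw": 8.5}]}}

```text
time_s: 2.05
position: [0.5902, -0.0897, 0.2489]
tool_rot: [[-0.952, 0.305, -0.001], [0.305, 0.952, -0.0], [0.001, -0.001, -1.0]]
ft_force: [-0.4, 0.3, -0.9]
grip_width: 0.0849
gripper_force: 0.0
```

```bash
cat > wr.py <<'E'
from h import *
import sys
m,im,d=cam("wrist"); np.savez("w.npz",im=im,d=d)
cv2.imwrite(f"pics/{sys.argv[1]}.png",im[:,:,::-1])
W=cloud(m,d); z=W[...,2]
near=(np.hypot(W[...,0]-.56,W[...,1]+.1833)<.04)
wk=near&(z>.064)&(z<.1); Q=W[wk]
print("wing",len(Q))
if len(Q)>5:
    print(Q.mean(0), cv2.minAreaRect((Q[:,:2]*1000).astype(np.float32)))
    Q=W[near&(z>.084)&(z<.1)]; print(Q.mean(0),Q[:,2].max(), cv2.minAreaRect((Q[:,:2]*1000).astype(np.float32)), cv2.fitLine((Q[:,:2]*1000).astype(np.float32),cv2.DIST_L2,0,.01,.01).ravel())
p=(np.hypot(W[...,0]-.5888,W[...,1]+.0865)<.008); print("plate at pin",np.nanmean(W[p],0))
c,s_=np.cos(np.radians(73.4)),np.sin(np.radians(73.4))
X=(W[...,0]-.574)*c+(W[...,1]+.1363)*s_; Y=-(W[...,0]-.574)*s_+(W[...,1]+.1363)*c
for a in(-25,0,25,45,60): 
    k=(abs(X*1000-a)<3)&(abs(Y)<.035)&(z<.06); print("plate z at x",a,k.sum(),np.nanmedian(z[k]))
s=env.observe(); print(s["position"],s["q"],s["tool_rot"][:,1],s["ft_force"],s["time_s"])
E
python3 wr.py w2
```

```text
wing 708
[ 0.55904997 -0.17860917  0.08354106] ((560.075927734375, -180.60862731933594), (9.699920654296875, 55.507301330566406), 73.90520477294922)
[ 0.55916019 -0.17991473  0.08755078] 0.09139801912501372 ((560.0868530273438, -180.52902221679688), (9.29863166809082, 53.103878021240234), 74.45736694335938) [ 9.6394169e-01 -2.6611349e-01  5.5916022e+02 -1.7991473e+02]
plate at pin [ 0.58604218 -0.08543525  0.14682208]
plate z at x -25 274 0.0356520237920567
plate z at x 0 281 0.03796470258684914
plate z at x 25 287 0.040217361614792446
plate z at x 45 288 0.042088608831631125
plate z at x 60 306 0.043321157595436977
[ 0.58913061 -0.08759574  0.24913865] [-1.98335228e+01  2.65359812e+01  6.67569630e+01 -3.51585718e-03
  8.67920978e+01 -9.21611882e+01] [ 3.03569713e-01  9.52809230e-01 -5.24555471e-06] [-0.47944291  0.8017182   0.09154369] 2.1
```

View pics/w2.png

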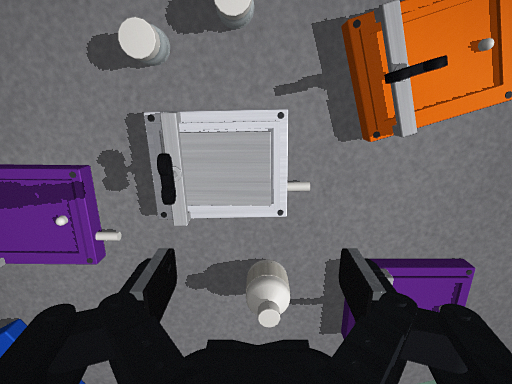

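The wrist view shows the grey block at (218,163), its wing at (167,178), the pots above it, and the bottle at (267,290). The plate rises towards the right, which is the pin end. Wing yaw is -15.5°, so it is backed off about 91°. I'll close the claw and descend.

>>> {"api": "servo_tool", "payload": {"steps": [{"tx": 0,"ty": 0.1,"tz": -3,"yaw": 0,"claw": 0},{"tx": 0,"ty": 0,"tz": -3,"yaw": 0,"claw": 0},{"tx": 0,"ty": 0,"tz": -3,"yaw": 0,"claw": 0},{"tx": 0,"ty": 0,"tz": -3,"yaw": 0,"claw": 0},{"tx": 0,"ty": 0,"tz": -3,"yaw": 0,"claw": 0},{"tx": 0,"ty": 0,"tz": -1,"yaw": 0,"claw": 0},{"tx": 0,"ty": 0,"tz": 0,"yaw": 0,"claw": 0},{"tx": 0,"ty": 0,"tz": 0,"yaw": 0,"claw": 0}], "newtons": 30}}

```text
time_s: 2.9
position: [0.5891, -0.0846, 0.0918]
tool_rot: [[-0.954, 0.301, 0.002], [0.301, 0.954, -0.001], [-0.002, -0.0, -1.0]]
ft_force: [0.5, -0.1, 0.6]
grip_width: -0.0002
gripper_force: 0.0
```

>>> {"api": "servo_tool", "payload": {"steps": [{"tx": 0,"ty": -0.1,"tz": -1,"yaw": 0,"claw": 0},{"tx": 0,"ty": 0,"tz": -1,"yaw": 0,"claw": 0},{"tx": 0,"ty": 0,"tz": -0.5,"yaw": 0,"claw": 0},{"tx": 0,"ty": 0,"tz": -0.2,"yaw": 0,"claw": 0},{"tx": 0,"ty": 0,"tz": -0.2,"yaw": 0,"claw": 0},{"tx": 0,"ty": 0,"tz": -0.2,"yaw": 0,"claw": 0},{"tx": 0,"ty": 0,"tz": 0,"yaw": 0,"claw": 0}]}}

```text
time_s: 3.6
position: [0.5885, -0.0856, 0.0594]
tool_rot: [[-0.954, 0.301, -0.0], [0.301, 0.954, 0.0], [0.0, 0.0, -1.0]]
ft_force: [-0.9, 1.1, 3.1]
grip_width: 0.0003
gripper_force: 1.4
```

>>> {"api": "servo_tool", "payload": {"steps": [{"tx": 0,"ty": 0,"tz": -0.2,"yaw": 0,"claw": 0},{"tx": 0,"ty": 0,"tz": -0.2,"yaw": 0,"claw": 0},{"tx": 0,"ty": 0,"tz": -0.2,"yaw": 0,"claw": 0},{"tx": 0,"ty": 0,"tz": 0,"yaw": 0,"claw": 0}]}}

```text
time_s: 4.0
position: [0.5887, -0.0856, 0.053]
tool_rot: [[-0.954, 0.301, 0.0], [0.301, 0.954, 0.0], [-0.0, 0.0, -1.0]]
ft_force: [-1.2, 1.1, 1.1]
grip_width: 0.0
gripper_force: 1.0
```

>>> {"api": "servo_tool", "payload": {"steps": [{"tx": 0,"ty": 0,"tz": -0.1,"yaw": 0,"claw": 0},{"tx": 0,"ty": 0,"tz": -0.1,"yaw": 0,"claw": 0},{"tx": 0,"ty": 0,"tz": 0,"yaw": 0,"claw": 0}]}}

```text
time_s: 4.3
position: [0.5887, -0.0857, 0.0513]
tool_rot: [[-0.954, 0.301, 0.0], [0.301, 0.954, -0.0], [-0.0, 0.0, -1.0]]
ft_force: [-0.1, 3.1, 3.2]
grip_width: -0.0001
gripper_force: 1.6
```

>>> {"api": "servo_tool", "payload": {"steps": [{"tx": 0,"ty": 0,"tz": -0.05,"yaw": 0,"claw": 0},{"tx": 0,"ty": 0,"tz": -0.05,"yaw": 0,"claw": 0},{"tx": 0,"ty": 0,"tz": 0,"yaw": 0,"claw": 0}]}}

```text
time_s: 4.6
position: [0.5887, -0.0857, 0.0511]
tool_rot: [[-0.954, 0.301, 0.001], [0.301, 0.954, -0.0], [-0.001, -0.0, -1.0]]
ft_force: [-2.0, 3.7, 9.0]
grip_width: 0.0002
gripper_force: 4.9
```

Contact is firming up at tip height 32 mm. One more small push.

>>> {"api": "servo_tool", "payload": {"steps": [{"tx": 0,"ty": 0,"tz": -0.05,"yaw": 0,"claw": 0},{"tx": 0,"ty": 0,"tz": -0.03,"yaw": 0,"claw": 0},{"tx": 0,"ty": 0,"tz": 0,"yaw": 0,"claw": 0}]}}

```text
time_s: 4.9
position: [0.5887, -0.0857, 0.0511]
tool_rot: [[-0.954, 0.301, 0.001], [0.301, 0.954, -0.001], [-0.001, -0.0, -1.0]]
ft_force: [-4.4, 4.3, 17.6]
grip_width: -0.0002
gripper_force: 8.2
```

>>> {"api": "servo_tool", "payload": {"steps": [{"tx": 0,"ty": 0,"tz": 1,"yaw": 0,"claw": 0},{"tx": 0,"ty": 0,"tz": 3,"yaw": 0,"claw": 0},{"tx": 0,"ty": 0,"tz": 4,"yaw": 0,"claw": 8.5},{"tx": 0,"ty": 0,"tz": 4,"yaw": 0,"claw": 8.5},{"tx": -0.7,"ty": -2.4,"tz": 2,"yaw": 2,"claw": 8.5},{"tx": -0.7,"ty": -2.4,"tz": 1,"yaw": 0,"claw": 8.5},{"tx": -0.7,"ty": -2.4,"tz": 0,"yaw": 0,"claw": 8.5},{"tx": -0.8,"ty": -2.4,"tz": 0,"yaw": 0,"claw": 8.5},{"tx": 0,"ty": 0,"tz": 0,"yaw": 0,"claw": 8.5},{"tx": 0,"ty": 0,"tz": 0,"yaw": 0,"claw": 8.5}]}}

```text
time_s: 5.9
position: [0.5595, -0.1821, 0.1994]
tool_rot: [[-0.963, 0.269, -0.0], [0.269, 0.963, -0.0], [0.0, -0.0, -1.0]]
ft_force: [0.3, 0.0, -0.1]
grip_width: 0.0852
gripper_force: 0.0
```

```bash
python3 wr.py w3
```

```text
wing 618
[ 0.55697123 -0.18000183  0.08694767] ((559.65478515625, -180.565673828125), (8.711499214172363, 54.43556594848633), 74.32222747802734)
[ 0.55791262 -0.18023346  0.08761279] 0.09157869088658771 ((559.9746704101562, -180.65032958984375), (8.657697677612305, 53.0500602722168), 74.1944351196289) [ 9.6066386e-01 -2.7771378e-01  5.5791260e+02 -1.8023346e+02]
plate at pin [ 0.58868787 -0.08650659  0.0322684 ]
plate z at x -25 364 0.03218998939728818
plate z at x 0 350 0.03227558304981837
plate z at x 25 369 0.032270926671324696
plate z at x 45 358 0.032309184431346255
plate z at x 60 356 0.03224561565198589
[ 0.559644   -0.18144652  0.19940656] [-2.94836818e+01  2.78893234e+01  7.29110004e+01 -1.29570883e-03
  7.92117892e+01 -1.03956280e+02] [2.67695124e-01 9.63503669e-01 2.94307082e-05] [-0.11279496  0.26050273 -0.40669033] 5.95
```

View pics/w3.png

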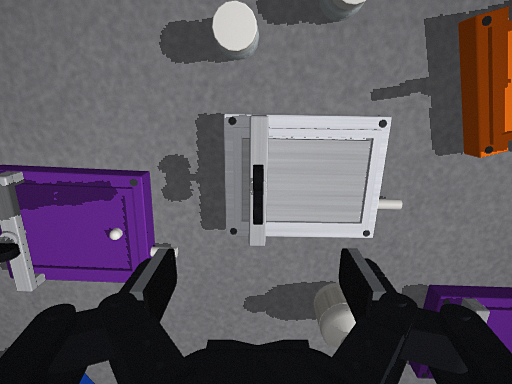

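The wing, at (259,193), is straight under the jaws, and the plate is level at 32.2 mm. I'll descend and grip.

>>> {"api": "servo_tool", "payload": {"steps": [{"tx": 0,"ty": 0,"tz": -3,"yaw": 0,"claw": 8.5},{"tx": 0,"ty": 0,"tz": -3,"yaw": 0,"claw": 8.5},{"tx": 0,"ty": 0,"tz": -3,"yaw": 0,"claw": 8.5},{"tx": 0,"ty": 0,"tz": -2,"yaw": 0,"claw": 8.5},{"tx": 0,"ty": 0.05,"tz": -1,"yaw": 0,"claw": 2.5},{"tx": 0,"ty": 0,"tz": 0,"yaw": 0,"claw": 2.5},{"tx": 0,"ty": 0,"tz": 0,"yaw": 0,"claw": 2.5},{"tx": 0,"ty": 0,"tz": 0,"yaw": 0,"claw": 0},{"tx": 0,"ty": 0,"tz": 0,"yaw": 0,"claw": 0},{"tx": 0,"ty": 0,"tz": 0,"yaw": 0,"claw": 0}], "newtons": 40}}

```text
time_s: 6.95
position: [0.5598, -0.1818, 0.0806]
tool_rot: [[-0.963, 0.268, 0.001], [0.268, 0.964, -0.002], [-0.002, -0.001, -1.0]]
ft_force: [-1.7, -2.1, 5.0]
grip_width: 0.008
gripper_force: 41.3
```

>>> {"api": "servo_tool", "payload": {"steps": [{"tx": 0,"ty": 0,"tz": 0,"yaw": -4,"claw": 0},{"tx": 0,"ty": 0,"tz": 0,"yaw": -6,"claw": 0},{"tx": 0,"ty": 0,"tz": 0,"yaw": -6,"claw": 0},{"tx": 0,"ty": 0,"tz": 0,"yaw": -6,"claw": 0},{"tx": 0,"ty": 0,"tz": 0,"yaw": -6,"claw": 0},{"tx": 0,"ty": 0,"tz": 0,"yaw": -6,"claw": 0},{"tx": 0,"ty": 0,"tz": 0,"yaw": -6,"claw": 0},{"tx": 0,"ty": 0,"tz": 0,"yaw": -6,"claw": 0},{"tx": 0,"ty": 0,"tz": 0,"yaw": -6,"claw": 0},{"tx": 0,"ty": 0,"tz": 0,"yaw": -6,"claw": 0},{"tx": 0,"ty": 0,"tz": 0,"yaw": -6,"claw": 0},{"tx": 0,"ty": 0,"tz": 0,"yaw": -6,"claw": 0},{"tx": 0,"ty": 0,"tz": 0,"yaw": -6,"claw": 0},{"tx": 0,"ty": 0,"tz": 0,"yaw": -6,"claw": 0},{"tx": 0,"ty": 0,"tz": 0,"yaw": -4,"claw": 0},{"tx": 0,"ty": 0,"tz": 0,"yaw": 0,"claw": 0}], "newtons": 60}}

```text
time_s: 8.55
position: [0.5601, -0.1818, 0.0806]
tool_rot: [[0.202, 0.979, 0.002], [0.979, -0.202, -0.001], [-0.001, 0.002, -1.0]]
ft_force: [-0.7, -0.8, 5.9]
grip_width: 0.0079
gripper_force: 62.8
```

```bash
cat > st.py <<'E'
from h import *
s=env.observe(); y=s["tool_rot"][:,1]; print(np.degrees(np.arctan2(y[1],y[0])),s["q"][5],s["ft_force"],s["wrist_torque"],s["position"],s["time_s"])
E
python3 st.py
```

```text
-11.62847680368888 -17.847744159079802 [-0.74296813 -0.80847822  5.85128583] [-0.30102106  0.15410355 -0.08514363] [ 0.56006187 -0.18177185  0.08063631] 8.55
```

>>> {"api": "servo_tool", "payload": {"steps": [{"tx": 0,"ty": 0,"tz": 0,"yaw": -1.5,"claw": 0},{"tx": 0,"ty": 0,"tz": 0,"yaw": -1.5,"claw": 0},{"tx": 0,"ty": 0,"tz": 0,"yaw": 0,"claw": 0}]}}

```text
time_s: 8.85
position: [0.5601, -0.1818, 0.0806]
tool_rot: [[0.251, 0.968, 0.002], [0.968, -0.251, -0.001], [-0.001, 0.002, -1.0]]
ft_force: [-1.3, -2.2, 4.9]
grip_width: 0.0077
gripper_force: 62.8
```

```bash
python3 st.py
```

```text
-14.54994656776885 -14.926246192008433 [-1.31721716 -2.18193885  4.87846624] [-0.28567367  0.11543545 -0.03152822] [ 0.56005996 -0.18177571  0.08062149] 8.85
```

>>> {"api": "servo_tool", "payload": {"steps": [{"tx": 0,"ty": 0,"tz": 0,"yaw": -1.5,"claw": 0},{"tx": 0,"ty": 0,"tz": 0,"yaw": -1.5,"claw": 0},{"tx": 0,"ty": 0,"tz": 0,"yaw": 0,"claw": 0}]}}

```text
time_s: 9.15
position: [0.5601, -0.1818, 0.0807]
tool_rot: [[0.3, 0.954, 0.002], [0.954, -0.3, -0.002], [-0.001, 0.002, -1.0]]
ft_force: [-1.4, -1.5, 4.4]
grip_width: 0.0078
gripper_force: 62.9
```

```bash
python3 st.py
```

```text
-17.462604361425452 -11.990681473209031 [-1.44753856 -1.54264648  4.43299738] [-0.289951    0.14583985  0.61076498] [ 0.56005403 -0.18179808  0.08065252] 9.15
```

>>> {"api": "servo_tool", "payload": {"steps": [{"tx": 0,"ty": 0,"tz": 0,"yaw": -1,"claw": 0},{"tx": 0,"ty": 0,"tz": 0,"yaw": -1,"claw": 0},{"tx": 0,"ty": 0,"tz": 0,"yaw": 0,"claw": 0}]}}

```text
time_s: 9.45
position: [0.56, -0.1818, 0.0807]
tool_rot: [[0.331, 0.943, 0.002], [0.943, -0.331, -0.002], [-0.002, 0.002, -1.0]]
ft_force: [-0.8, -2.2, 6.2]
grip_width: 0.0078
gripper_force: 73.6
```

```bash
python3 st.py
```

```text
-19.35954099972016 -10.069384421493561 [-0.77125572 -2.24803086  6.21012288] [-0.34002364  0.11729407  1.35748445] [ 0.56004873 -0.18179501  0.08066885] 9.45
```

>>> {"api": "servo_tool", "payload": {"steps": [{"tx": 0,"ty": 0,"tz": 0,"yaw": 3,"claw": 0},{"tx": 0,"ty": 0,"tz": 0,"yaw": 6,"claw": 0},{"tx": 0,"ty": 0,"tz": 0,"yaw": 6,"claw": 0},{"tx": 0,"ty": 0,"tz": 0,"yaw": 6,"claw": 0},{"tx": 0,"ty": 0,"tz": 0,"yaw": 6,"claw": 0},{"tx": 0,"ty": 0,"tz": 0,"yaw": 6,"claw": 0},{"tx": 0,"ty": 0,"tz": 0,"yaw": 6,"claw": 0},{"tx": 0,"ty": 0,"tz": 0,"yaw": 6,"claw": 0},{"tx": 0,"ty": 0,"tz": 0,"yaw": 6,"claw": 0},{"tx": 0,"ty": 0,"tz": 0,"yaw": 6,"claw": 0},{"tx": 0,"ty": 0,"tz": 0,"yaw": 6,"claw": 0},{"tx": 0,"ty": 0,"tz": 0,"yaw": 6,"claw": 0},{"tx": 0,"ty": 0,"tz": 0,"yaw": 6,"claw": 0},{"tx": 0,"ty": 0,"tz": 0,"yaw": 6,"claw": 0},{"tx": 0,"ty": 0,"tz": 0,"yaw": 6,"claw": 0},{"tx": 0,"ty": 0,"tz": 0,"yaw": 4,"claw": 0},{"tx": 0,"ty": 0,"tz": 0,"yaw": 2,"claw": 0},{"tx": 0,"ty": 0,"tz": 0,"yaw": 0,"claw": 0},{"tx": 0,"ty": 0,"tz": 0,"yaw": 0,"claw": 0}]}}

```text
time_s: 11.35
position: [0.5598, -0.1819, 0.0806]
tool_rot: [[-0.959, 0.284, 0.001], [0.284, 0.959, -0.002], [-0.002, -0.001, -1.0]]
ft_force: [-1.3, -2.2, 5.4]
grip_width: 0.008
gripper_force: 62.9
```

```bash
python3 st.py; python3 wr.py w4
```

```text
73.50376862490026 -102.98024921359963 [-1.31311609 -2.19945723  5.4240118 ] [-0.31818347  0.2915681   0.03091603] [ 0.55980994 -0.18186605  0.08062867] 11.35
wing 3919
[ 0.55343683 -0.17869884  0.08671671] ((557.8789672851562, -182.3300323486328), (32.355918884277344, 52.334896087646484), 50.109989166259766)
[ 0.5548808  -0.17910791  0.09038813] 0.0999993384792411 ((559.6378784179688, -178.00665283203125), (51.260398864746094, 32.20608901977539), 6.623445510864258) [ 9.5969987e-01 -2.8102702e-01  5.5488080e+02 -1.7910791e+02]
plate at pin [ 0.58875718 -0.08644519  0.03228454]
plate z at x -25 641 0.03217317026818323
plate z at x 0 886 0.03219576391832982
plate z at x 25 870 0.03225781144110154
plate z at x 45 891 0.03219757197486489
plate z at x 60 883 0.03230648226805913
[ 0.55981164 -0.18186721  0.08064085] [-2.94967835e+01  3.51846071e+01  8.15782728e+01 -4.23111053e-02
  6.31235051e+01 -1.02976306e+02] [ 0.28403933  0.95881201 -0.00108777] [-1.79178332 -1.88519649  5.42334576] 11.4
```

View pics/w4.png

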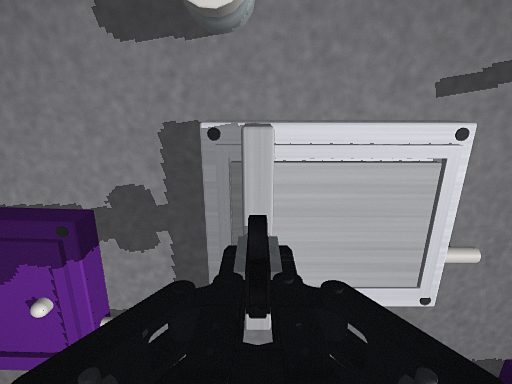

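The picture shows the wing, at (258,265), held square between the pads and parallel to the bridge, so it is a quarter turn from seated. The plate is level at 32.2 mm, and the visible pot, at (220,10), still stands. Handing in.

```bash
python3 -c "
from rig import env
print(env.close_job())"
```

```text
the job is handed in; nothing more can be done
None
```

The plate is pressed down level and home (top at 32.2 mm), and the screw was turned clockwise to its stop, then backed off a quarter turn (about 90°) with the gripper still holding its wings; I handed the job in at 11.4 s without touching the pots or bottle, and it returned no verdict.

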